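# Set the step switch of the test supply and press its test button

### The arm

A 7-joint arm with a two-finger parallel gripper is mounted at the origin on the work surface. World frame = base frame: x ahead of the robot, y to its left, z up, the work surface at z = 0. Lengths are in m, angles in degrees, forces in N, time in s.
With the tool pointing down it reaches from about 0.4 to 0.925 m from the base axis. Payload 5.6 kg.
Tool frame: the origin (TCP) lies on the centre line of the jaws, within the pads' length; the fingertips stand 11 mm ahead of it and the grasp point (between the pads) lies 8 mm behind it; z points along the fingers, x is the direction in which the jaws open and shut, and the axes are right-handed (so a half turn about z gives the same grasp; the last joint's range is limited). The gripper opens to 85 mm and grips with 20 to 120 N. Pads are 22 mm wide; open, the fingers measure 114 mm over their backs; the gripper's body (76 mm by 85 mm) begins 54 mm behind the grasp point. The pads swing forward as they close: fully open they stand 13 mm farther back than shut.
Start: joints at [-66.234, 26.786, -0.665, 91.828, 0.344, 61.387, -3.226], TCP at [0.287, 0.583, 0.242] pointing down, gripper open.
Joint ranges: [-144.91, 144.91], [-17.63, 115.5], [-89.93, 88.59], [15.96, 139.68], [-74.01, 254.01], [8.47, 105.57], [-167.45, 167.45]. Speed limits (degrees/s): [147.25, 147.25, 180, 180, 180, 180, 180].

### API

Orientations are given as [roll, pitch, yaw] about the fixed x, y, z axes, in that order (R = Rz(yaw) Ry(pitch) Rx(roll)).
In Python, from workcell import arm, capture, camera_info, ticket gives the robot as it stands.
- The arm moves only by the tool step_arm, never from a script. Its argument "plan" is a list that holds one entry, the list of rows, each a list of 7 numbers: the turn, a rotation vector about the world's x, y, z as a fraction of full scale, then the shift along the world's x, y, z as a fraction of full scale, then the closure in counts, from 0 (fully open) to 255 (shut). A call has 1 to 10 rows; each row is the pose to reach, as a shift and turn from the pose commanded when the call began, turning the shorter way round; what a row does not reach only later rows make up. Full scale, the value 1, is 0.2 m for a shift and 2 pi rad for a turn. A row lasts 1/10 s, in which the tool goes at most 50 mm and 8.59 degrees, less where a joint would pass 70% of its speed; a pose out of reach is approached as far as the arm can. A call with a number of a shift or a turn outside -1 to 1 is refused whole. A call with a gripper value outside its range is refused whole. The fingers move at their own pace and stop on an object; "newtons" is the grip in N (left out, the last holds). Time passes only in rows, so rows that repeat a pose let the fingers close. It gives the time, the measured TCP pose, the force and the opening at its end, in the units of the state.
- arm.sense(): the state, without advancing time (a new reading comes with each control period).
- capture(name): name is "side" or "top" or "wrist"; returns (picture, depth): 384x512x3 uint8, red, green, blue; 384x512 float32, m along the optical axis (not along the pixel's ray), 0 where there is no reading.
- camera_info(name): a dict with "K" (3x3 intrinsics, pixels), "distortion" ([k1, k2, p1, p2, k3] as OpenCV has them; the pictures are not rectified), "rvec" (rotation vector, rad) and "tvec" (3), from world to camera coordinates, as OpenCV has them. Camera axes: x right, y down, z forward; pixel columns grow to the right and rows downward; lengths in m; the calibration is good to about 2 mm. A picture is of the moment at which its call begins: read the wrist's pose just before it. camera_info takes no time and is no camera call; for the wrist camera it gives the pose at the moment of the call.
- ticket.hand_in(): hands the job in, once; it reports no verdict.
The state is a dict: "time_s": time; "qpos": joint angles; "joint_velocities": joint speeds; "joint_efforts": joint torques, N m; "eef_pos": TCP position; "tcp_rot": TCP orientation; "force": force on the tool from outside, world axes, zero at the start; "moment": the same for the moment, N m; "opening": opening from 0.0 (shut) to 1.0 (fully open).
Only numpy, scipy, OpenCV 4.12 (cv2) and the standard library are available. Lean on these libraries where they do the work, as an engineer would, in place of code of your own. Each camera call takes 0.05 s, during which the arm holds its last target. There are 200 camera calls.

### The job

On the grey test supply, push the lever of the step switch round clockwise with the fingertips, click by click, until it rests in the fifth of its seven marked positions, counting the off position at the anticlockwise end as the first; do not go on past the fifth and do not pinch the lever. Only then press the round test button right down and let it come up again, leaving the switch as set. Leave the cup, the multimeter, the screwdriver and the jar standing where they are.

Things in the scene. Friction and masses are not known exactly. Their poses are not given: they have to be found in the camera images.
- supply: Test supply: grey steel case fixed to the bench, 220 (x) x 300 (y) x 80 mm high, turned by up to 20 degrees. Origin: centre of its underside; x points away from the robot, y left, z up. On its flat top: the step switch, the test button at x -30, y -95 mm, and two binding posts 16 mm high at x -85, y +100 and +130 mm.
- switch_axis (a point): Fixed point on the switch's axis, on the top panel (80 mm high), at x -10, y +50 mm of the case; its axes are the case's. Seven black marks, 14 mm long, 30 degrees apart, lie round it at 69 to 83 mm radius: the first (off) in direction +y, the fourth in +x, the seventh in -y.
- lever_end (a point): Point in the middle of the lever's width and height, 50 mm from the axis, 15 mm above the panel; turns with the lever, x outward along it, z up. The lever: black bar with a white line on top, 16 mm wide, 4 to 26 mm above the panel, on one side of a round hub (46 mm diameter, 28 mm high), ending 64 mm from the axis.
- selector (a joint): Angle of the switch (rad), growing clockwise from above: 0 first position (off, a stop), 0.524 more per click, fifth 2.094, seventh 3.142 (a stop). Starts in the first, second or third. A spring detent holds each position; pushed past half way, the lever snaps into the next by itself. Takes 2 to 4 N across the lever 45 mm from the axis.
- test_button_top (a point): Centre of the top face of the test button, a plain aluminium push button of 32 mm diameter in a round black housing on the same panel. z points up; it sinks with the button.
- test_button (a joint): Travel of the test button in m: 0 up, 0.006 right down. A spring returns it; right down takes about 5 N.
- cup: White mug, 76 mm across and 75 mm high, loose, standing to the left of the case (its +y side). Origin at the centre of its underside. To be left alone.
- multimeter: Grey hand multimeter lying flat, 150 x 75 x 34 mm, loose, to the right of the case (-y side). Origin at the centre of its underside. To be left alone.
- screwdriver: Screwdriver with a black handle, 200 mm long and 26 mm high, lying on the mat beyond the case (its +x side), loose. Origin half way along it, on the mat. To be left alone.
- screw_jar: Glass jar with a metal cap, 54 mm across and 65 mm high, loose, beyond the case (its +x side). Origin at the centre of its underside. To be left alone.

How it is judged:
By the outcome, as a careful person would: the job done as asked, in the order asked, and still so for the second after the job is handed in, with the robot touching nothing.
It also fails if it takes over 48 s, if anything falls off the work surface, if the arm or the gripper's body presses on something with over 40 N, if the wrist force passes 120 N, or if a joint passes its speed limit or range.

## Working session

There is one attempt and no reset: what is moved stays moved. The work goes in short steps, Python scripts to look and compute and a tool call to move; the robot and the scene stay as the last step left them, time stands still between calls to the robot, and variables do not carry over. Pictures are saved under pics/ and viewed, about 8 in all and at most 12, crops included, and the job is handed in when it is done.

Besides the shell and the picture viewer there is one more tool, called after ">>>" in YAML: its name, and indented under it one key for each argument. step_arm: Moves the arm, as the interface text tells. Shift numbers are shares of 0.2 m and turn numbers shares of 2 pi rad, none past 1 either way. Its arguments: {"type":"object","properties":{"plan":{"type":"array","items":{"type":"array","items":{"type":"array","items":{"type":"number"}}}},"newtons":{"type":"number"}},"required":["plan"]}

```bash
mkdir -p pics
cat > h.py <<'E'
import numpy as np, cv2
from workcell import arm, capture, camera_info, ticket
def save(n,im): cv2.imwrite('pics/'+n+'.png', im[:,:,::-1])
def ray_plane(ci,uv,z):
    K=np.array(ci['K'],float);d=np.array(ci['distortion'],float)
    R=cv2.Rodrigues(np.array(ci['rvec'],float))[0];t=np.array(ci['tvec'],float).ravel()
    n=cv2.undistortPoints(np.array(uv,float).reshape(-1,1,2),K,d).reshape(-1,2)
    c=-R.T@t; r=np.c_[n,np.ones(len(n))]@R
    return c+r*((z-c[2])/r[:,2])[:,None]
def proj(ci,P):
    return cv2.projectPoints(np.array(P,float).reshape(-1,1,3),np.array(ci['rvec'],float),np.array(ci['tvec'],float),np.array(ci['K'],float),np.array(ci['distortion'],float))[0].reshape(-1,2)
E
python3 - <<'E'
from h import *
s=arm.sense();print(s)
im,d=capture('top');save('top1',im);np.save('d.npy',d)
im2,_=capture('side');save('side1',im2)
E
```

```text
{'time_s': 0.0, 'qpos': array([-66.23205815,  26.8398253 ,  -0.66401313,  91.88215943,
         0.34205191,  61.38656615,  -3.2250674 ]), 'joint_velocities': array([-0.03094586, -0.03451082, -0.02819382, -0.08317553, -0.08594142,
        0.10285982,  0.00458104]), 'joint_efforts': array([-1.65062844e-03, -5.32385051e+01,  2.06085976e-02, -2.51289046e+01,
        1.13176071e-02,  7.96784239e-03,  5.95285485e-06]), 'eef_pos': array([0.28711754, 0.58253247, 0.24128603]), 'tcp_rot': array([1.79993828e+02, 1.06392315e-01, 6.37638383e+01]), 'force': array([-0.45575455, -0.32549521, -0.16923389]), 'moment': array([-0.03455688,  0.01355994,  0.03805178]), 'opening': 1.0004278453651567}
```

View pics/top1.png

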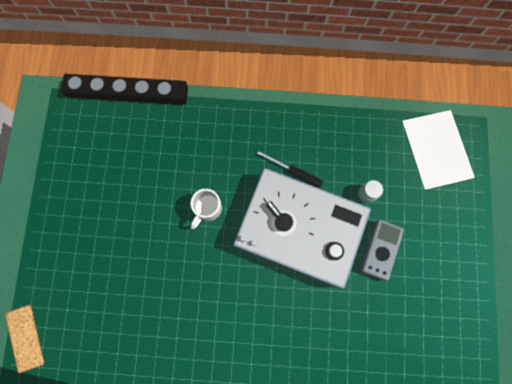

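View pics/side1.png

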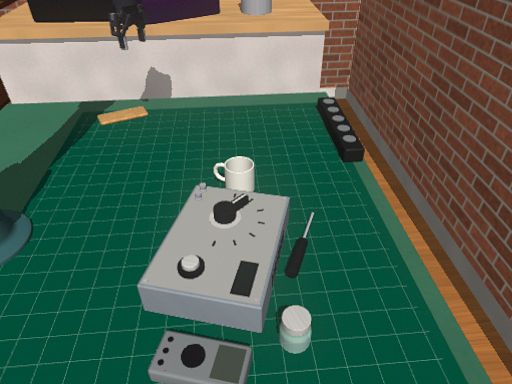

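The top view shows the case with corners near (267,170), (370,208), (346,287) and (236,245). The hub is near (284,223), with the lever pointing up-left to (266,201), and the button is at (335,251). I'll enlarge it and also turn these into world positions.

Run:
```python
from h import *
im=cv2.imread('pics/top1.png')
cv2.imwrite('pics/c1.png',cv2.resize(im[155:305,220:390],None,fx=4.5,fy=4,interpolation=cv2.INTER_CUBIC) if 0 else cv2.resize(im[155:300,220:400],None,fx=4,fy=4,interpolation=cv2.INTER_CUBIC))
ci=camera_info('top')
print(ray_plane(ci,[(267,170),(370,208),(346,287),(236,245)],.08))
print(ray_plane(ci,[(284,223),(266,201)],.107), ray_plane(ci,[(335,251)],.1))
```

```text
[[ 0.68036012 -0.00605848  0.08      ]
 [ 0.59774772 -0.27939613  0.08      ]
 [ 0.39337899 -0.22163275  0.08      ]
 [ 0.478495    0.06044224  0.08      ]]
[[ 0.53965954 -0.05613604  0.107     ]
 [ 0.5923024  -0.00772848  0.107     ]] [[ 0.47941911 -0.18725405  0.1       ]]
```

View pics/c1.png

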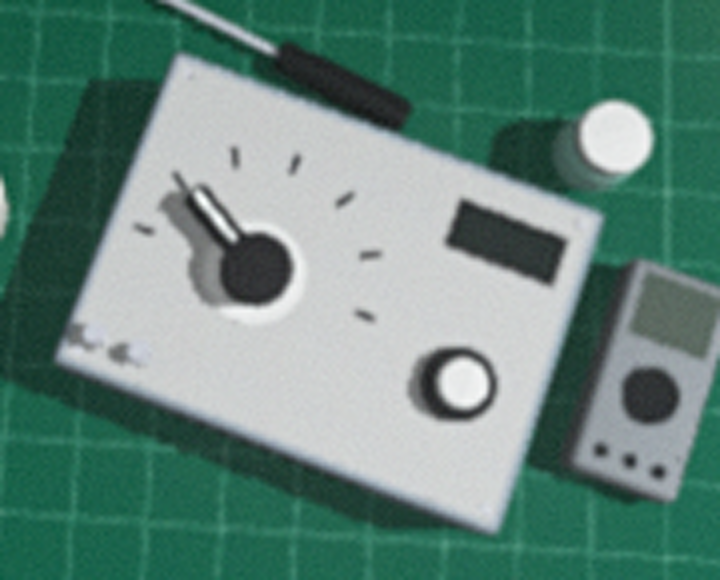

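The crop shows seven marks, running from (144,229) for the first to (365,315) for the seventh. The lever points at the second mark, (180,183). Next I fit the case pose using the marks, the corners and the button.

Run:
```python
from h import *
from scipy.optimize import least_squares
ci=camera_info('top')
px=np.array([(144,229),(180,183),(236,157),(295,163),(346,199),(371,255),(365,315),(181,54),(604,212),(496,533),(57,358),(464,384)],float)
px=px/4+[220,155]-.375
th=np.radians(90-30*np.arange(7))
L=[(-.01+.076*np.cos(a),.05+.076*np.sin(a),.08) for a in th]+[(.11,.15,.08),(.11,-.15,.08),(-.11,-.15,.08),(-.11,.15,.08),(-.03,-.095,.1)]
L=np.array(L)
def W(p,L):
    c,s=np.cos(p[2]),np.sin(p[2]);L=np.atleast_2d(L)
    return np.c_[p[0]+c*L[:,0]-s*L[:,1],p[1]+s*L[:,0]+c*L[:,1],L[:,2]]
f=lambda p:(proj(ci,W(p,L))-px).ravel()
r=least_squares(f,[.54,-.11,-.28],loss='soft_l1')
print(r.x,np.degrees(r.x[2]));print(f(r.x).reshape(-1,2).round(2))
np.save('pose.npy',r.x)
A=W(r.x,[(-.01,.05,.08),(-.03,-.095,.1)]);print(A)
ax=A[0]
# lever direction from white line: crop px
e=ray_plane(ci,np.array([(176,176),(203,198),(236,238)])/4+[220,155]-.375,.106)
print(e,np.degrees(np.arctan2(e[:2,1]-ax[1],e[:2,0]-ax[0])), 'case+60:',np.degrees(r.x[2])+60)
print(arm.sense()['tcp_rot'])
```

```text
[ 0.53861342 -0.10716323 -0.30522019] -17.487828866377974
[[ 0.15 -0.02]
 [ 0.12 -0.56]
 [-0.09  0.02]
 [ 0.17  0.21]
 [-0.22  0.06]
 [-0.   -0.14]
 [ 0.23  0.03]
 [-1.05 -1.37]
 [ 0.87  0.21]
 [ 0.55  0.95]
 [-1.21  0.53]
 [ 0.   -0.4 ]]
[[ 0.54410077 -0.05646916  0.08      ]
 [ 0.4814522  -0.18875731  0.1       ]]
[[ 0.59816358 -0.00137502  0.106     ]
 [ 0.58525451 -0.01929039  0.106     ]
 [ 0.56124652 -0.04152516  0.106     ]] [45.54132092 42.09503738] case+60: 42.512171133622026
[1.79994115e+02 9.64830759e-02 6.37649719e+01]
```

The fit is good: marks within 0.6 px, axis at (0.544, -0.056), case yaw -17.5°. The lever is in the second position, so it needs three clicks. I'll approach with the fingers shut.

>>> step_arm:
  plan:
    - [[0,0,0,0.45,-1,-0.1,255],[0,0,0,0.45,-1,-0.1,255],[0,0,0,0.45,-1,-0.1,255],[0,0,0,0.45,-1,-0.1,255],[0,0,0,0.45,-1,-0.1,255]]

```text
time_s: 0.6
eef_pos: [0.3794, 0.3776, 0.2216]
tcp_rot: [179.9, 0.2, 63.4]
force: [0.6, 0.1, -0.5]
opening: 0.139
```

>>> step_arm:
  plan:
    - [[0,0,0,0.45,-1,0,255],[0,0,0,0.45,-1,0,255],[0,0,0,0.45,-1,0,255],[0,0,0,0.45,-1,0,255],[0,0,0,0.45,-1,0,255]]

```text
time_s: 1.1
eef_pos: [0.4689, 0.1777, 0.2222]
tcp_rot: [179.9, 0.1, 63.4]
force: [0.5, 0.4, -0.8]
opening: 0.0
```

>>> step_arm:
  plan:
    - [[-0.0,0,-0.0314,0.455,-0.95,-0.25,255],[0,0,-0.0314,0.455,-0.95,-0.25,255],[0,0,-0.0314,0.455,-0.95,-0.25,255],[0,0,-0.0314,0.455,-0.95,-0.25,255],[0,0,-0.0314,0.455,-0.95,-0.25,255],[0,0,-0.0314,0.455,-0.95,-0.25,255],[0,0,-0.0314,0.455,-0.95,-0.25,255]]

```text
time_s: 1.8
eef_pos: [0.5578, -0.0064, 0.1719]
tcp_rot: [-179.9, 0.0, 52.5]
force: [-0.6, 0.0, 0.6]
opening: 0.003
```

>>> step_arm:
  plan:
    - [[0,0,0,0,0,-0.1,255],[0,0,0,0,0,-0.2,255],[0,0,0,0,0,-0.28,255],[0,0,0,0,0,-0.33,255],[0,0,0,0,0,-0.33,255]]

```text
time_s: 2.3
eef_pos: [0.5572, -0.0053, 0.1053]
tcp_rot: [-179.9, 0.1, 52.6]
force: [0.4, -0.2, 0.0]
opening: 0.003
```

Run:
```python
from h import *
im,d=capture('side');s=arm.sense();print(s['eef_pos'],s['force'])
ci=camera_info('side')
print(proj(ci,[s['eef_pos'],s['eef_pos']-[0,0,.011]]))
a=im[140:290,140:300][:,:,::-1]
b=capture('top')[0][155:300,220:400][:,:,::-1]
cv2.imwrite('pics/s2.png',cv2.resize(np.hstack([a[:145],b]),(800,341),interpolation=cv2.INTER_CUBIC))
```

```text
[ 0.55800723 -0.00575371  0.10624739] [-0.2908221   0.73878032  1.62498975]
[[230.6127472  191.53526927]
 [230.84872069 195.60989282]]
```

View pics/s2.png

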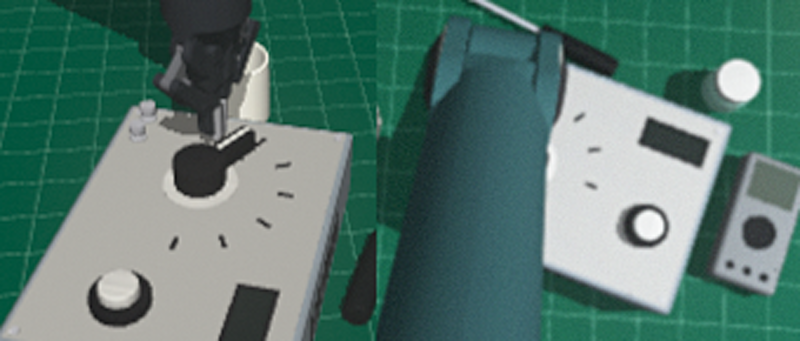

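The side view shows the shut fingers standing just behind the lever on its anticlockwise side and clear of the hub. Next I work out the arc numbers.

Run:
```python
import numpy as np
a=np.array([.5441,-.0565])
C=lambda p:a+np.array([[np.cos(p),-np.sin(p)],[np.sin(p),np.cos(p)]])@[.048,.019]
for p0,p1 in((52.5,18.5),(18.5,-11.5),(-11.5,-41.5)):
    for i in range(2,11,2):
        q=p0+(p1-p0)*i/10
        print(i,round(q,1),round((q-p0)/360,4),((C(np.radians(q))-C(np.radians(p0)))/.2).round(3))
print(C(np.radians(52.5)))
```

```text
2 45.7 -0.0189 [ 0.029 -0.01 ]
4 38.9 -0.0378 [ 0.056 -0.024]
6 32.1 -0.0567 [ 0.082 -0.04 ]
8 25.3 -0.0756 [ 0.106 -0.06 ]
10 18.5 -0.0944 [ 0.127 -0.082]
2 12.5 -0.0167 [ 0.016 -0.022]
4 6.5 -0.0333 [ 0.03  -0.045]
6 0.5 -0.05 [ 0.042 -0.069]
8 -5.5 -0.0667 [ 0.051 -0.095]
10 -11.5 -0.0833 [ 0.057 -0.121]
2 -17.5 -0.0167 [ 0.003 -0.027]
4 -23.5 -0.0333 [ 0.004 -0.054]
6 -29.5 -0.05 [ 0.002 -0.081]
8 -35.5 -0.0667 [-0.004 -0.107]
10 -41.5 -0.0833 [-0.011 -0.133]
[ 0.55824684 -0.00685257]
```

>>> step_arm:
  plan:
    - [[0,0,-0.0095,0.015,-0.005,0,255],[0,0,-0.0189,0.029,-0.01,0,255],[0,0,-0.0283,0.043,-0.017,0,255],[0,0,-0.0378,0.056,-0.024,0,255],[0,0,-0.0472,0.069,-0.032,0,255],[0,0,-0.0567,0.082,-0.04,0,255],[0,0,-0.0661,0.094,-0.05,0,255],[0,0,-0.0756,0.106,-0.06,0,255],[0,0,-0.085,0.117,-0.071,0,255],[0,0,-0.0944,0.127,-0.082,0,255]]

```text
time_s: 3.4
eef_pos: [0.5843, -0.0226, 0.1074]
tcp_rot: [-180.0, -0.1, 18.4]
force: [-0.5, 0.6, 0.1]
opening: 0.003
```

Run:
```python
from h import *
im,d=capture('side');s=arm.sense();print(s['eef_pos'],s['tcp_rot'],s['force'])
a=im[160:260,170:290][:,:,::-1]
cv2.imwrite('pics/s3.png',cv2.resize(a,None,fx=4,fy=4,interpolation=cv2.INTER_CUBIC))
```

```text
[ 0.58467953 -0.02321113  0.10744461] [ 1.79980733e+02 -1.18029461e-01  1.82372697e+01] [-0.44465441 -0.85943832  0.05631213]
```

View pics/s3.png

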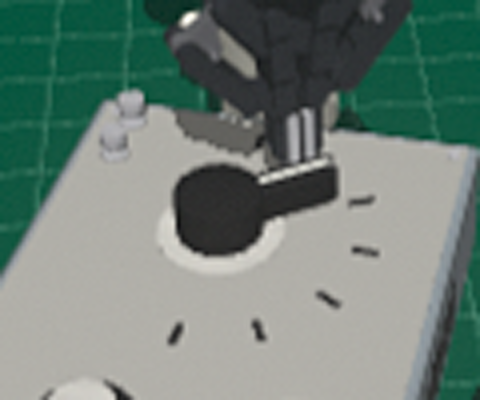

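The lever now points at the third mark (362,200) and the force is about zero, so it has snapped in. Next is the second click.

>>> step_arm:
  plan:
    - [[0,0,-0.0083,0.008,-0.011,0,255],[0,0,-0.0167,0.016,-0.022,0,255],[0,0,-0.025,0.023,-0.033,0,255],[0,0,-0.0333,0.03,-0.045,0,255],[0,0,-0.0417,0.036,-0.057,0,255],[0,0,-0.05,0.042,-0.069,0,255],[0,0,-0.0583,0.047,-0.082,0,255],[0,0,-0.0667,0.051,-0.095,0,255],[0,0,-0.075,0.054,-0.108,0,255],[0,0,-0.0833,0.057,-0.121,0,255]]

```text
time_s: 4.45
eef_pos: [0.5959, -0.0467, 0.1074]
tcp_rot: [-179.9, -0.1, -11.5]
force: [0.2, 0.4, -1.0]
opening: 0.002
```

Run:
```python
from h import *
im,d=capture('side');s=arm.sense();print(s['eef_pos'],s['tcp_rot'],s['force'])
a=im[160:260,170:290][:,:,::-1]
cv2.imwrite('pics/s4.png',cv2.resize(a,None,fx=4,fy=4,interpolation=cv2.INTER_CUBIC))
```

```text
[ 0.59585989 -0.047404    0.1073127 ] [-1.79957397e+02 -9.92476891e-02 -1.16591440e+01] [-0.35087194  0.11230026  0.00877292]
```

View pics/s4.png

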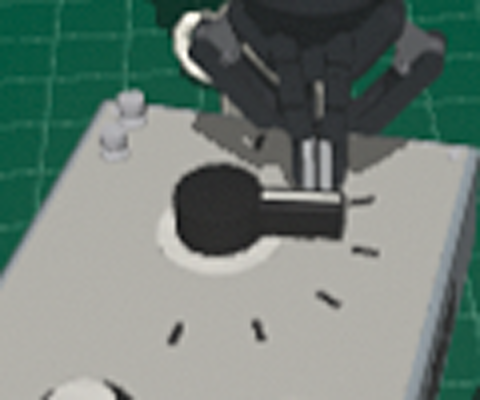

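The lever points at the fourth mark (365,252), with no load on the fingers. The third click ends about 6° short of the fifth position, so it can't overshoot.

>>> step_arm:
  plan:
    - [[0,0,-0.0083,0.002,-0.013,0,255],[0,0,-0.0167,0.003,-0.027,0,255],[0,0,-0.025,0.004,-0.04,0,255],[0,0,-0.0333,0.004,-0.054,0,255],[0,0,-0.0417,0.003,-0.067,0,255],[0,0,-0.05,0.002,-0.081,0,255],[0,0,-0.0583,-0.001,-0.094,0,255],[0,0,-0.0667,-0.004,-0.107,0,255],[0,0,-0.075,-0.007,-0.12,0,255],[0,0,-0.0833,-0.011,-0.133,0,255]]

```text
time_s: 5.5
eef_pos: [0.5939, -0.0734, 0.1072]
tcp_rot: [-179.9, -0.1, -41.5]
force: [0.7, 0.2, -0.4]
opening: -0.002
```

Run:
```python
from h import *
im,d=capture('side');s=arm.sense();print(s['eef_pos'],s['tcp_rot'],s['force'])
a=im[160:260,170:290][:,:,::-1]
cv2.imwrite('pics/s5.png',cv2.resize(a,None,fx=4,fy=4,interpolation=cv2.INTER_CUBIC))
```

```text
[ 0.59350026 -0.07418035  0.10712362] [-1.79930489e+02 -6.81390272e-02 -4.16126300e+01] [-0.63473354  0.3256129   0.83824082]
```

View pics/s5.png

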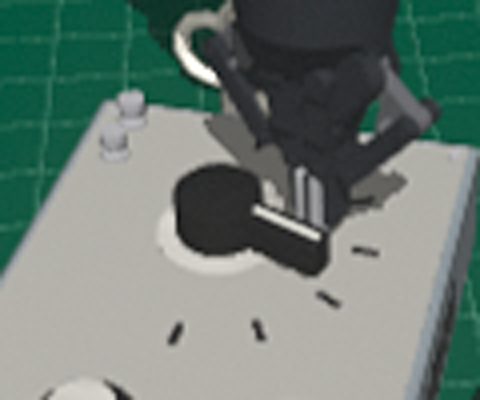

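The lever points at the fifth mark (328,299) with no load. I'll back off, rise and go over the button.

>>> step_arm:
  plan:
    - [[0,0,0,0.037,0.034,0,255],[0,0,0,0.037,0.034,0.15,255],[0,0,0,0.037,0.034,0.35,255],[0,0,0,-0.2,-0.2,0.35,255],[0,0,0,-0.4,-0.4,0.35,255],[0,0,0,-0.56,-0.573,0.35,255],[0,0,0,-0.56,-0.573,0.35,255],[0,0,0,-0.56,-0.573,0.25,255],[0,0,0,-0.56,-0.573,0.25,255]]

```text
time_s: 6.45
eef_pos: [0.4801, -0.1882, 0.1554]
tcp_rot: [180.0, 0.1, -41.4]
force: [0.7, -0.2, 0.2]
opening: 0.002
```

Run:
```python
from h import *
s=arm.sense();print(s['eef_pos'],s['force'])
im,d=capture('side');ci=camera_info('side');p=s['eef_pos']
cv2.imwrite('pics/s6.png',cv2.resize(im[170:320,140:300][:,:,::-1],None,fx=4,fy=4,interpolation=cv2.INTER_CUBIC))
R=cv2.Rodrigues(np.array(ci['rvec']))[0];t=np.array(ci['tvec']).ravel()
v,u=np.mgrid[0:384,0:512];K=np.array(ci['K'])
n=cv2.undistortPoints(np.c_[u.ravel(),v.ravel()].astype(float).reshape(-1,1,2),K,np.array(ci['distortion'])).reshape(-1,2)
P=(np.c_[n,np.ones(len(n))]*d.ravel()[:,None]-t)@R
ok=d.ravel()>0
r=np.hypot(P[:,0]-.4815,P[:,1]+.1888)
m=ok&(r<.03)&(P[:,2]<.16)
print(np.histogram(P[m,2],bins=np.arange(.07,.161,.005)))
m2=ok&(r<.014)&(P[:,2]>.09)&(P[:,2]<.125);print('top',np.median(P[m2,2]),np.percentile(P[m2,2],[10,90]))
m3=ok&(r<.03)&(P[:,2]>.125);print('lowest tip',np.sort(P[m3,2])[:10])
m4=ok&(abs(P[:,0]-.5)<.03)&(abs(P[:,1]+.1)<.02)&(P[:,2]<.1);print('panel',np.median(P[m4,2]))
print(proj(ci,[[.4815,-.1888,.1]]), [.4815,-.1888]-p[:2])
```

```text
[ 0.48014914 -0.18815824  0.15538473] [ 0.6605937  -0.2072934   0.22657582]
(array([  0, 156,  70, 104, 159,  93, 124,   0,   0,   0,   0,   0,   0,
         0,   2,  10,  26,  40]), array([0.07 , 0.075, 0.08 , 0.085, 0.09 , 0.095, 0.1  , 0.105, 0.11 ,
       0.115, 0.12 , 0.125, 0.13 , 0.135, 0.14 , 0.145, 0.15 , 0.155,
       0.16 ]))
top 0.10078025518442445 [0.09938725 0.1017594 ]
lowest tip [0.14394732 0.1443122  0.14721337 0.14752767 0.14756283 0.14773665
 0.1478847  0.1479049  0.14792465 0.14806469]
panel 0.08024535822594425
[[190.26688137 260.16428296]] [ 0.00135086 -0.00064176]
```

View pics/s6.png

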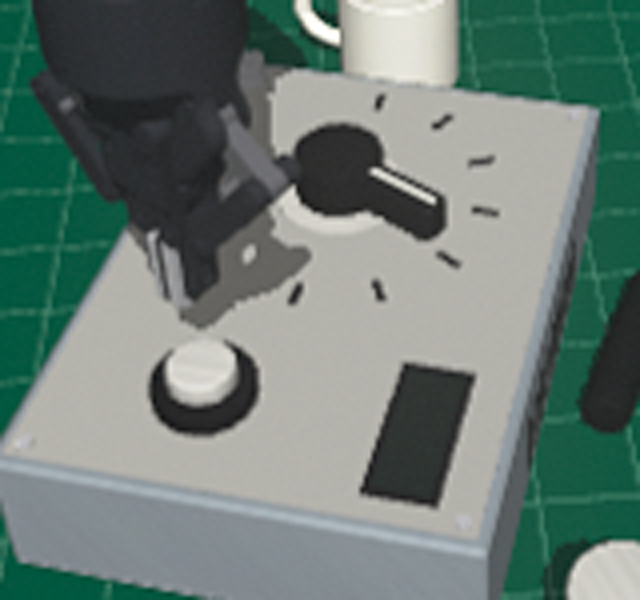

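The lever sits at the fifth mark (448,258 in this crop). The button is up, its top at z≈0.101, and the fingertips are above it at 0.144. I'll press it gradually.

>>> step_arm:
  plan:
    - [[0,0,0,0.006,-0.003,-0.12,255],[0,0,0,0.006,-0.003,-0.2,255],[0,0,0,0.006,-0.003,-0.22,255],[0,0,0,0.006,-0.003,-0.23,255],[0,0,0,0.006,-0.003,-0.24,255],[0,0,0,0.006,-0.003,-0.24,255]]

```text
time_s: 7.1
eef_pos: [0.4824, -0.1889, 0.1087]
tcp_rot: [-180.0, 0.0, -41.5]
force: [-0.9, 2.3, 4.9]
opening: 0.001
```

>>> step_arm:
  plan:
    - [[0,0,0,0,0,-0.006,255],[0,0,0,0,0,-0.012,255],[0,0,0,0,0,-0.012,255]]

```text
time_s: 7.4
eef_pos: [0.4825, -0.1891, 0.107]
tcp_rot: [-179.9, 0.0, -41.5]
force: [-3.2, 3.5, 12.7]
opening: 0.001
```

>>> step_arm:
  plan:
    - [[0,0,0,0,0,-0.006,255],[0,0,0,0,0,-0.012,255],[0,0,0,0,0,-0.012,255],[0,0,0,0,0,-0.012,255]]

```text
time_s: 7.8
eef_pos: [0.4826, -0.1892, 0.1065]
tcp_rot: [-179.8, 0.0, -41.5]
force: [-8.1, 6.7, 35.0]
opening: -0.003
```

Run:
```python
from h import *
s=arm.sense();print(s['eef_pos'],s['force'])
im,d=capture('side')
cv2.imwrite('pics/s7.png',cv2.resize(im[190:290,140:290][:,:,::-1],None,fx=5,fy=5,interpolation=cv2.INTER_CUBIC))
```

```text
[ 0.48262893 -0.18922329  0.10654554] [-8.11567464  6.66078707 34.95788044]
```

View pics/s7.png

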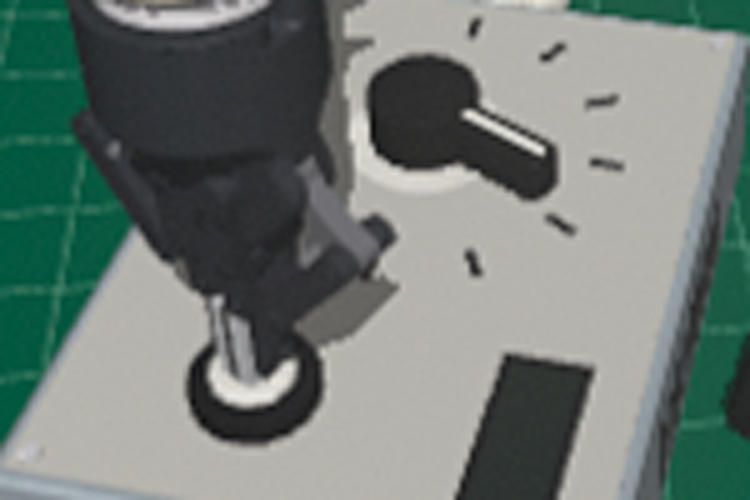

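The force reached 35 N with almost no further travel, and the cap is nearly flush, so the button is right down. I'll lift away and do a final check.

>>> step_arm:
  plan:
    - [[0,0,0,0,0,0.04,255],[0,0,0,0,0,0.15,255],[0,0,0,0,0,0.4,255],[0,0,0,-0.1,0,0.8,255],[0,0,0,-0.1,0,0.8,255],[0,0,0,-0.1,0,0.8,255],[0,0,0,-0.1,0,0.8,255],[0,0,0,-0.1,0,0.8,255]]

```text
time_s: 8.65
eef_pos: [0.4617, -0.1891, 0.2624]
tcp_rot: [179.9, 0.1, -41.5]
force: [-0.4, -0.6, -0.3]
opening: 0.002
```

Run:
```python
from h import *
s=arm.sense();print(s['eef_pos'],s['force'],s['time_s'])
im,d=capture('side')
cv2.imwrite('pics/s8.png',cv2.resize(im[130:384,100:340][:,:,::-1],None,fx=2.35,fy=2.35,interpolation=cv2.INTER_CUBIC))
print(d[255:262,186:194].mean(), np.load('d.npy').shape)
ci=camera_info('side');K=np.array(ci['K']);R=cv2.Rodrigues(np.array(ci['rvec']))[0];t=np.array(ci['tvec']).ravel()
uv=np.array([[u,v] for u in range(187,194) for v in range(257,264)],float)
n=cv2.undistortPoints(uv.reshape(-1,1,2),K,np.array(ci['distortion'])).reshape(-1,2)
P=(np.c_[n,np.ones(len(n))]*np.array([d[int(b),int(a)] for a,b in uv])[:,None]-t)@R;print('button top',np.median(P,axis=0))
```

```text
[ 0.46173967 -0.18906192  0.26243756] [-0.43826471 -0.57015608 -0.26847751] 8.65
0.67545336 (384, 512)
button top [ 0.48095622 -0.18900124  0.1007582 ]
```

View pics/s8.png

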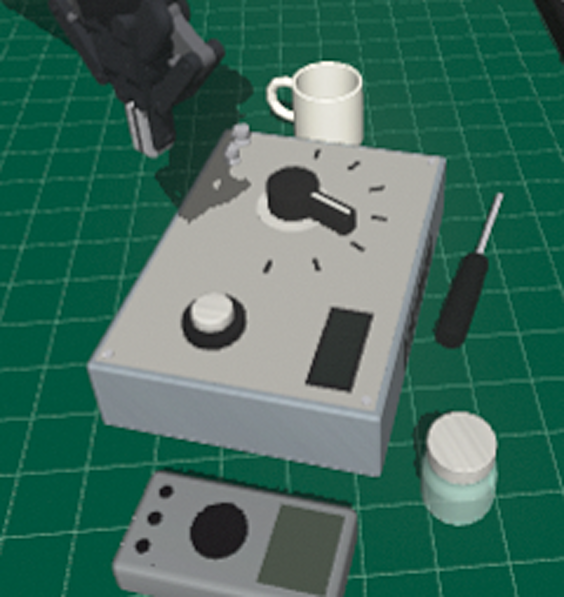

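The button is back up at z 0.1008, the same height as before. The lever is still at the fifth mark (358,246), the loose objects stand where they were, and the arm is clear. I'm handing it in.

```bash
python3 -c "
from h import *
print(ticket.hand_in())"
```

```text
the job is handed in; nothing more can be done
None
```

The job is done and handed in at about 9 s of the 48 s allowed. The hand-in gives no verdict.

- **Switch:** It started in the second position. I pushed the lever clockwise with shut fingertips, one click at a time, through the third and fourth positions to the fifth. Each stroke stopped about 6° short of the next position, so the lever snapped in by itself. After each click the picture showed it in place with almost no force on the fingers.
- **Button:** I pressed it until it stopped, then lifted off. The force reached 35 N on the fingertips with only about 0.5 mm more travel, against the 5 N it needs. This is more force than needed, but under the limits.
- **Last checks:** The button top is back at z = 0.1008 m, the same as before the press. The lever still points at the fifth mark. The arm is clear of everything at a TCP height of 0.26 m. The cup, multimeter, screwdriver and jar look undisturbed in the last picture, though I did not measure their positions.

No check failed or disagreed.

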